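# Lock the hold-down strap of a carving board

### The arm

A 7-joint arm with a two-finger parallel gripper is mounted at the origin on a cart in front of the work surface, level with it; the furniture and walls round the work are solid. World frame = base frame: x ahead of the robot, y to its left, z up, the work surface at z = 0. Lengths are in m, angles in rad, forces in N, time in s.
With the tool pointing down it reaches from about 0.35 to 0.9 m from the base axis. Payload 8.1 kg.
Tool frame: the origin (TCP) lies midway between the tips of the shut fingers; the grasp point (between the pads) lies 19 mm behind it; x points along the fingers, z is the direction in which the jaws open and shut, and the axes are right-handed (so a half turn about x gives the same grasp; the last joint's range is limited). The gripper opens to 92 mm and grips with 3 to 60 N. Pads are 19 mm wide; open, the fingers measure 130 mm over their backs; the gripper's body (75 mm by 190 mm) begins 47 mm behind the grasp point.
Start: joints at [1.013, 0.434, 0.025, 1.573, -0.012, 1.134, -0.075], TCP at [0.275, -0.561, 0.227] pointing down, gripper open.
Joint ranges: [-2.62, 2.62], [-0.44, 2.09], [-1.27, 1.32], [0.08, 2.57], [-1.32, 4.46], [0.12, 2], [-2.74, 2.74]. Speed limits (rad/s): [2.22, 2.22, 3.01, 3.01, 3.14, 3.14, 3.14].

### API

Orientations are given as a rotation vector (axis times angle).
In Python, from cell import arm, optics, finder gives the robot as it stands.
- The arm moves only by the tool send_rows, never from a script. Its argument "rows" is a list that holds one entry, the list of rows, each a list of 7 numbers: the shift along the tool's x, y, z in mm, then the turn, a rotation vector about the tool's x, y, z in degrees, then the opening in per cent of the stroke, from 0 (shut) to 100 (fully open). A call has exactly 8 rows; each row is the pose to reach, as a shift and turn from the pose commanded when the call began, along the tool's axes at that moment; what a row does not reach only later rows make up. A row lasts 1/10 s, in which the tool goes at most 50 mm and 8.59 degrees, less where a joint would pass 70% of its speed; a pose out of reach is approached as far as the arm can. A call with a gripper value outside its range is refused whole. The fingers move at their own pace and stop on an object; "grip_force" is the grip in N (left out, the last holds). Time passes only in rows, so rows that repeat a pose let the fingers close, or fill a call up. It gives the time, the measured TCP pose, the force and the opening at its end, in the units of the state.
- arm.observe(): the state, without advancing time (a new reading comes with each control period).
- optics.get_image(name): name is "scene" or "top" or "wrist"; returns (picture, depth): 400x640x3 uint8, red, green, blue; 400x640 float32, m along the optical axis (not along the pixel's ray), 0 where there is no reading.
- optics.get_calibration(name): a dict with "camera_matrix" (3x3 intrinsics, pixels), "D" ([k1, k2, p1, p2, k3] as OpenCV has them; the pictures are not rectified), "position" and "orientation" of the camera in the world; the wrist camera has in their place "T_tool_cam" (4x4, takes a point from camera to tool coordinates, whose origin is the TCP and whose axes are the tool frame's). Camera axes: x right, y up, looking along -z (the intrinsics and any distortion apply to the point x, -y, -z); pixel columns grow to the right and rows downward; lengths in m; the calibration is good to about 2 mm. A picture is of the moment at which its call begins: read the wrist's pose just before it. get_calibration takes no time and is no camera call.
- arm.sign_off(): hands the job in, once; it reports no verdict.
Trained networks look in the newest picture that a camera, given by its name, has taken for a name from the list of things; names that differ only in an ending like _2 or _b are one class to them, and where a whole thing is asked for, a point or a joint stands for the part that bears it (a point fixed in the world has none). Each returns a list of dicts, best first, with "confidence" (0 to 1); they miss things now and then, are a little off and sometimes report something else, mostly with a low value. They report only what shows in the picture. A call takes as long as a camera call. They do not tell look-alikes from the thing itself.
- finder.search_frame(camera, thing): "bbox" ([left, top, width, height] in pixels, round what is visible of it).
- finder.regions_of(camera, thing): "region" (400x640 bool, what is visible of it) and "bbox" ([left, top, width, height] in pixels, round what is visible of it).
- finder.place_of(camera, thing): "xy" ([column, row] in pixels: a listed point, or the origin of a listed thing).
The state is a dict: "clock": time; "joints": joint angles; "dq": joint speeds; "joint_efforts": joint torques, N m; "position": TCP position; "ee_rot": TCP orientation; "force": force on the tool from outside, world axes, zero at the start; "ft_torque": the same for the moment, N m; "width": opening from 0.0 (shut) to 1.0 (fully open).
Only numpy, scipy, OpenCV 4.12 (cv2) and the standard library are available. Lean on these libraries where they do the work, as an engineer would, in place of code of your own. Each camera call takes 0.05 s, during which the arm holds its last target.

### The job

Lock the hold-down strap of the carving board. Push the post on the slotted disc round until the disc's slot lines up with the steel bar, then push the bar by its upright end plate, through the disc's slot and the staple beyond it, until the plate is fully home against the end stop. Everything is only pushed: do not lift the bar, and leave the eraser, the gouge and the ink tube where they lie.

Things in the scene. Friction and masses are not known exactly. Their poses are not given: they have to be found in the camera images.
- board: Fixed pale wooden board, 410 long (its x, -230 to +180) x 130 wide x 10 mm thick, lying on the table. Origin: its underside, on the disc's vertical axis. +x is the way the bar is pushed home, y across, z up. The bar lies along its centre line between aluminium walls (x -210 to -60, 14 mm apart, tops 22 mm above the table). A carved block is strapped down at x 84 to 154.
- end_stop (a point): Middle of the rear face of the dark steel end stop at x = -60 mm on the board, which the bar's push plate meets when home; this point is 38 mm above the table. The stop is a bridge over the bar, 15 long (x -60 to -45) x 44 wide, top 46 mm above the table; its opening is 14 wide and reaches to 30 mm.
- staple (a point): Centre of the opening of the staple (x = 54 mm on the board, 19 mm above the table) at the end of the fixed dark steel strap over the block: 12 long (x 48 to 60), opening 18 wide, strap top 35 mm above the table.
- disc (a joint): Angle (rad) of the slotted steel disc on its vertical axis: 0 = slot in line with the bar, positive = counter-clockwise from above. Starts at 0.6 to 1.25, turns from -0.8 to 1.5 and stays where left (friction 0.04 N m). Disc 76 mm diameter, top 36 mm above the table; open slot 15 mm wide right across. Within 0.2 rad the bar's tapered nose brings it into line; far out of line the bar is blocked.
- post (a point): Point on the axis of the disc's upright steel post, 11 mm diameter with a 14 mm head, 25 mm from the disc's axis, on the board's -y side when the disc is at 0 (square to the slot). The post stands from 36 to 75 mm above the table; this point is at 55 mm. Its axes turn with the disc.
- bar: Loose steel bar, about 0.25 kg, 142 long x 11 wide x 18 mm high, in the channel (underside 10 mm above the table). Origin: underside, below the front face of its push plate; +x points to the nose, 130 mm ahead. Starts 113 to 128 mm short of home. Home: origin at x = -60 mm on the board, plate against the end stop, nose 10 mm past the staple. Slides with under 3 N.
- bar_plate (a point): Centre of the rear face of the bar's push plate, the face to push on. The plate is 12 thick (along the bar) x 40 wide x 36 mm high, from 24 to 60 mm above the table; this point is 42 mm above the table. At home it is at x = -72 mm in the board's frame.
- bar_nose (a point): Middle of the nose end of the bar, 19 mm above the table. At home it is at x = +70 mm in the board's frame.
- eraser_mid (a point): Centre of a small blue and white eraser, 23 x 44 x 12 mm, loose beside the board; to be left alone.
- gouge_mid (a point): Centre of a carving gouge with a wooden handle, 22 x 135 x 18 mm, loose beside the board; to be left alone.
- tube_mid (a point): Centre of a blue ink tube, 33 x 104 x 22 mm, loose beside the board; to be left alone.
There are look-alikes about, which are no part of the job. Several things have the shape of the bar; the one meant has the colours described above.

How it is judged:
On the way:
1. the disc's slot is lined up with the bar (within 0.2 rad) while the bar's nose is still outside the disc's slot (value of joint disc between -0.2 and 0.2 rad and x of bar_nose in the frame of board below -0.024 m), for 0.1 s.
At the end, for the whole second after the job is handed in: The bar lies at rest in its channel, through the slot of the disc (disc within 0.15 rad of in line) and through the staple, its push plate within 4 mm of the end stop (x of bar_nose in the frame of board above 0.066 m and y of bar_nose in the frame of board between -0.008 and 0.008 m and height (world z) of bar_nose below 0.024 m and height (world z) of bar_plate below 0.048 m and value of joint disc between -0.15 and 0.15 rad and linear speed of bar below 0.01 m/s); the robot touches nothing.
It fails at once if the bar is lifted (its push plate more than 8 mm above its start height) (height (world z) of bar_plate above 0.05 m).
It fails at once if the eraser is moved by more than 15 mm (distance of eraser_mid from where it was at the start of the episode above 0.015 m).
It fails at once if the gouge is moved by more than 15 mm (distance of gouge_mid from where it was at the start of the episode above 0.015 m).
It fails at once if the ink tube is moved by more than 15 mm (distance of tube_mid from where it was at the start of the episode above 0.015 m).
It also fails if it takes over 48 s, if anything falls off the work surface, if the arm or the gripper's body presses on something with over 40 N, if the wrist force passes 120 N, or if a joint passes its speed limit or range.

## Working session

There is one attempt and no reset: what is moved stays moved. The work goes in short steps, Python scripts to look and compute and a tool call to move; the robot and the scene stay as the last step left them, time stands still between calls to the robot, and variables do not carry over. Pictures are saved under pics/ and viewed, and the job is handed in when it is done.

Besides the shell and the picture viewer there is one more tool, called after "Call:" as name(argument=value, ...), one argument or row to a line, values as JSON. send_rows: Moves the arm, as the interface text tells. Its arguments: {"type":"object","properties":{"rows":{"type":"array"},"grip_force":{"type":"number"}},"required":["rows"]}

```bash
mkdir -p pics; ls
cat > h.py <<'E'
import numpy as np,cv2,json
from scipy.spatial.transform import Rotation as R
from cell import arm,optics,finder
def save(img,n): cv2.imwrite(f'pics/{n}.png',cv2.cvtColor(img,cv2.COLOR_RGB2BGR))
def campose(name,st=None):
    c=optics.get_calibration(name)
    if 'T_tool_cam' in c:
        T=np.eye(4);T[:3,:3]=R.from_rotvec(st['ee_rot']).as_matrix();T[:3,3]=st['position']
        return c,T@np.array(c['T_tool_cam'])
    T=np.eye(4);o=np.array(c['orientation'],float)
    T[:3,:3]=o if o.shape==(3,3) else (R.from_rotvec(o).as_matrix() if o.size==3 else R.from_quat(o).as_matrix())
    T[:3,3]=c['position'];return c,T
def ray(c,T,px):
    u=cv2.undistortPoints(np.array([[px]],float),np.array(c['camera_matrix']),np.array(c['D'],float)).ravel()
    d=T[:3,:3]@np.array([u[0],-u[1],-1.]);return T[:3,3],d
def at_z(c,T,px,z):
    o,d=ray(c,T,px);return o+d*(z-o[2])/d[2]
def at_d(c,T,px,dep):
    o,d=ray(c,T,px);return o+d*dep
def proj(c,T,P):
    q=(np.linalg.inv(T)@np.append(P,1))[:3];q=np.array([q[0],-q[1],-q[2]])
    return cv2.projectPoints(q.reshape(1,1,3),np.zeros(3),np.zeros(3),np.array(c['camera_matrix']),np.array(c['D'],float))[0].ravel()
E
python3 - <<'E'
from h import *
print(arm.observe())
for n in('scene','top','wrist'):
    p,d=optics.get_image(n);save(p,n+'0');c=optics.get_calibration(n);print(n,{k:np.array(v).round(3).tolist() for k,v in c.items()})
E
```

```text
pics
{'clock': 0.0, 'joints': array([ 1.0133562 ,  0.43521093,  0.02496771,  1.57409629, -0.01159102,
        1.13395674, -0.07508203]), 'dq': array([-8.34005849e-04,  9.97522054e-04,  4.33445003e-04,  2.09887847e-03,
       -8.57544793e-04,  7.89497137e-05, -7.19240467e-04]), 'joint_efforts': array([-1.15614755e-03, -6.67845654e+01,  9.84886140e-01, -3.14465761e+01,
       -6.06257049e-02,  4.29037982e-02,  1.37031102e-04]), 'position': array([ 0.27430554, -0.56103566,  0.22595269]), 'ee_rot': array([ 0.86874706,  1.39207584, -0.86762936]), 'force': array([ 1.43133911, -0.62386217, -0.04944763]), 'ft_torque': array([0.00034526, 0.02573409, 0.00358714]), 'width': 1.0003799071713775}
scene {'camera_matrix': [[452.39, 0.0, 313.207], [0.0, 452.39, 200.139], [0.0, 0.0, 1.0]], 'D': [0.026, 0.0, 0.0, 0.0, 0.0], 'position': [0.122, 0.689, 0.82], 'orientation': [0.321, -1.072, -2.412]}
top {'camera_matrix': [[512.376, 0.0, 316.381], [0.0, 512.376, 189.785], [0.0, 0.0, 1.0]], 'D': [-0.044, 0.0, 0.0, 0.0, 0.0], 'position': [0.47, 0.003, 1.354], 'orientation': [0.038, -0.041, -1.552]}
wrist {'camera_matrix': [[286.465, 0.0, 317.309], [0.0, 286.465, 202.269], [0.0, 0.0, 1.0]], 'D': [-0.036, 0.0, 0.0, 0.0, 0.0], 'T_tool_cam': [[0.0, 0.301, -0.954, -0.159], [0.0, 0.954, 0.301, 0.082], [1.0, -0.0, 0.0, -0.0], [0.0, 0.0, 0.0, 1.0]]}
```

View pics/scene0.png

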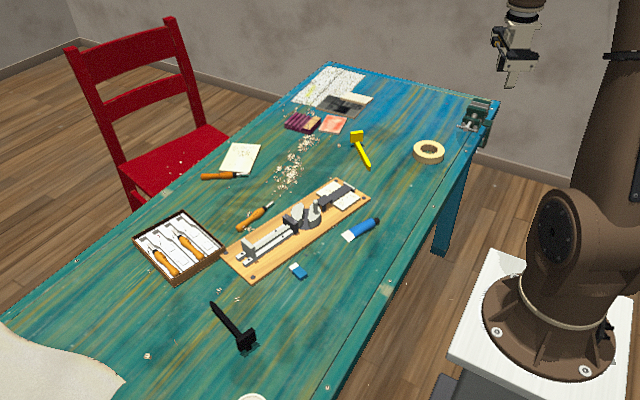

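View pics/top0.png

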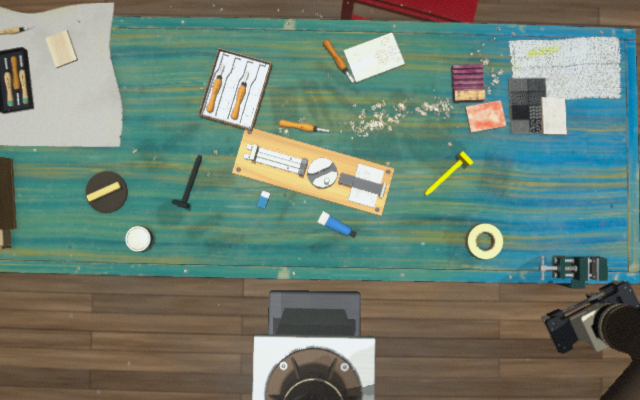

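Run:
```python
from h import *
optics.get_image('top')
c,T=campose('top')
Z=dict(board=0,end_stop=.038,staple=.019,disc=.036,post=.055,bar=.01,bar_plate=.042,bar_nose=.019,eraser_mid=.006,gouge_mid=.009,tube_mid=.011)
for n in Z:
    for r in finder.place_of('top',n)[:3]: print(n,np.round(r['xy'],1),round(r['confidence'],2),at_z(c,T,r['xy'],Z[n]).round(4))
```

```text
board [324.9 169.6] 0.63 [ 0.5918 -0.0204  0.    ]
end_stop [299.9 164.7] 0.79 [0.5998 0.0449 0.038 ]
staple [343.4 178.8] 0.92 [ 0.5669 -0.0689  0.019 ]Traceback (most recent call last):
  File "<stdin>", line 6, in <module>
ValueError: it knows: bar, bar_nose, bar_plate, board, end_stop, eraser_mid, gouge_mid, post, staple, tube_mid
```

The scene shows the board at the table's middle, with the tube and eraser on the near side and the gouge on the far side. In the top view the board runs from (240,150) to (385,200), with the disc near (322,172) and the bar's rear near (250,152). Next I'll zoom in and fetch the rest.

Run:
```python
from h import *
p,dep=optics.get_image('top')
c,T=campose('top')
Z=dict(board=0,end_stop=.038,staple=.019,post=.055,bar=.01,bar_plate=.042,bar_nose=.019,eraser_mid=.006,gouge_mid=.009,tube_mid=.011)
for n in Z:
    for r in finder.place_of('top',n)[:2]: print(n,np.round(r['xy'],1),round(r['confidence'],2),at_z(c,T,r['xy'],Z[n]).round(4))
save(cv2.resize(p[120:225,225:400],None,fx=4.5,fy=4.5,interpolation=cv2.INTER_CUBIC),'topz')
p,dep=optics.get_image('scene')
c,T=campose('scene')
for n in Z:
    for r in finder.place_of('scene',n)[:2]: print(n,np.round(r['xy'],1),round(r['confidence'],2),at_z(c,T,r['xy'],Z[n]).round(4))
save(cv2.resize(p[170:290,215:390],None,fx=4.5,fy=4.5,interpolation=cv2.INTER_CUBIC),'scz')
```

```text
board [323.7 169.2] 0.94 [ 0.5928 -0.0172  0.    ]
end_stop [298.3 169. ] 0.8 [0.5886 0.0488 0.038 ]
staple [340.  176.2] 0.81 [ 0.5736 -0.0599  0.019 ]
post [325.9 183.1] 0.87 [ 0.5525 -0.0226  0.055 ]
bar [458.8 159.3] 0.87 [ 0.6252 -0.374   0.01  ]
bar [182.8 200.2] 0.59 [0.5032 0.3519 0.01  ]
bar_plate [252.  153.2] 0.86 [0.6269 0.1687 0.042 ]
bar_plate [462.2 157.3] 0.81 [ 0.6268 -0.3739  0.042 ]
bar_nose [199.3 154.3] 0.94 [0.6242 0.31   0.019 ]
bar_nose [303.9 171.3] 0.68 [0.5846 0.0347 0.019 ]
eraser_mid [265.8 197.8] 0.71 [0.5139 0.1339 0.006 ]
gouge_mid [302.3 129.3] 0.74 [0.6968 0.0414 0.009 ]
tube_mid [337.8 224.9] 0.74 [ 0.4463 -0.0566  0.011 ]
board [256.6 212.4] 0.68 [0.7115 0.0248 0.    ]
board [304.6 222.1] 0.67 [ 0.5818 -0.0071  0.    ]
end_stop [289.3 221.6] 0.85 [0.5942 0.0424 0.038 ]
staple [321.4 206.7] 0.87 [ 0.563  -0.0615  0.019 ]
post [315.9 206.5] 0.58 [ 0.5555 -0.0216  0.055 ]
post [245.4 251.3] 0.47 [0.6179 0.1859 0.055 ]
bar [248.  251.8] 0.86 [0.6407 0.1545 0.01  ]
bar [244.  345.8] 0.78 [0.4975 0.3572 0.01  ]
bar_plate [243.8 251.4] 0.89 [0.6293 0.1795 0.042 ]
bar_plate [353.5 134.1] 0.67 [ 0.6298 -0.3739  0.042 ]
bar_nose [368.5 166.8] 0.87 [ 0.5301 -0.2757  0.019 ]
bar_nose [294.9 226.1] 0.66 [0.5847 0.0332 0.019 ]
eraser_mid [301.1 271.3] 0.77 [0.5009 0.139  0.006 ]
eraser_mid [290.3 223.9] 0.27 [0.6067 0.0217 0.006 ]
gouge_mid [253.3 214.5] 0.63 [0.7078 0.0429 0.009 ]
tube_mid [360.7 224.6] 0.55 [ 0.4479 -0.0603  0.011 ]
```

View pics/topz.png

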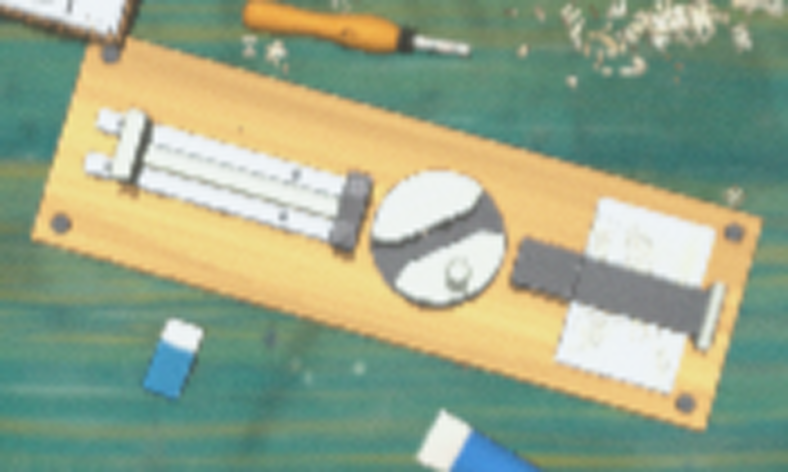

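View pics/scz.png

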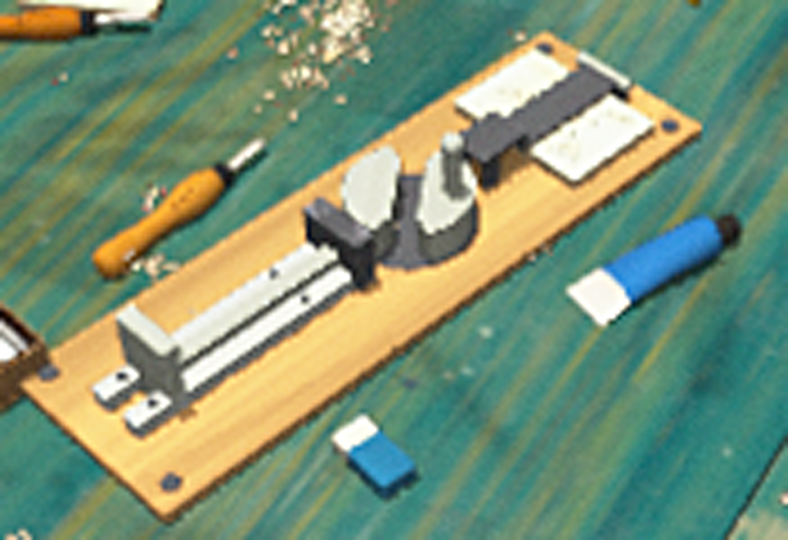

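The zooms show the disc at crop (438,240), with its slot rising to the right and the post at (458,275). The plate is at (132,145), the stop at (352,210) and the staple at (540,265). I'll fit the board pose from its corners and features.

Run:
```python
from h import *
from scipy.optimize import least_squares
obs={'top':([(115,38),(760,218),(705,430),(35,238)],(225,120)),
 'scene':([(30,372),(545,32),(700,128),(168,522)],(215,170))}
loc=np.array([(-230,65),(180,65),(180,-65),(-230,-65)])/1e3
P={}
for n,(cr,o) in obs.items():
    c,T=campose(n)
    pts=np.array([at_z(c,T,(o[0]+(x+.5)/4.5-.5,o[1]+(y+.5)/4.5-.5),.01)[:2] for x,y in cr])
    def f(p,pts=pts):
        r=np.array([[np.cos(p[2]),-np.sin(p[2])],[np.sin(p[2]),np.cos(p[2])]])
        return (loc@r.T+p[:2]-pts).ravel()
    s=least_squares(f,[.58,-.02,-1.8]);P[n]=s.x
    print(n,s.x.round(4),(s.fun*1e3).round(1))
    def b(px,z,n=n,o=o,c=c,T=T,p=s.x):
        w=at_z(c,T,(o[0]+(px[0]+.5)/4.5-.5,o[1]+(px[1]+.5)/4.5-.5),z)[:2]-p[:2]
        cc,ss=np.cos(p[2]),np.sin(p[2]);return np.array([cc*w[0]+ss*w[1],-ss*w[0]+cc*w[1]])*1e3
    if n=='top':
        print('disc',b((438,239),.036),'posthead',b((459,270),.075),'plate top rear',b((128,145),.06),'stop',b((352,212),.046),'staple',b((545,265),.035))
        print('slot',b((378,258),.036),b((495,205),.036))
        print('eraser',b((172,358),.012))
```

```text
top [ 0.5807 -0.0163 -1.8319] [ 5.4  9.7 -1.5 -6.  -2.5 -3.2 -1.4 -0.5]
disc [-3.8038517  -1.35542266] posthead [ 12.58561263 -18.01881163] plate top rear [-186.37329305   -0.55952256] stop [-55.00817077  -0.91001277] staple [59.29588155  1.32577004]
slot [-33.8381245  -21.36009864] [22.23723175 26.50402303]
eraser [-133.76514022 -108.96447192]
scene [ 0.5773 -0.0106 -1.8272] [ 3.1  7.9 -1.2 -2.  -2.4 -3.7  0.4 -2.2]
```

```bash
cat >> h.py <<'E'
BP=np.array([.579,-.0135,-1.830])
def w2b(w,p=None):
    p=BP if p is None else p
    d=np.array(w)[:2]-p[:2];cc,ss=np.cos(p[2]),np.sin(p[2]);return np.array([cc*d[0]+ss*d[1],-ss*d[0]+cc*d[1]])*1e3
def b2w(b,z,p=None):
    p=BP if p is None else p
    b=np.array(b)/1e3;cc,ss=np.cos(p[2]),np.sin(p[2]);return np.array([p[0]+cc*b[0]-ss*b[1],p[1]+ss*b[0]+cc*b[1],z])
def goal(b,z,sgn=1):
    """shift (mm) and turn (deg) in tool axes to TCP at board b, height z, tool x down, tool z along sgn*board y"""
    st=arm.observe();M=R.from_rotvec(st['ee_rot']).as_matrix()
    zt=sgn*np.array([-np.sin(BP[2]),np.cos(BP[2]),0]);xt=np.array([0,0,-1.]);D=np.stack([xt,np.cross(zt,xt),zt],1)
    print('shift',(M.T@(b2w(b,z)-st['position'])*1e3).round(1),'turn',np.degrees(R.from_matrix(M.T@D).as_rotvec()).round(2),'b now',w2b(st['position']).round(1),st['position'][2].round(4),'F',st['force'].round(1),st['clock'])
E
python3 - <<'E'
from h import *
print(R.from_rotvec(arm.observe()['ee_rot']).as_matrix().round(3))
goal((45,-20),.17,1);goal((45,-20),.17,-1)
E
```

```text
[[-0.     0.898  0.439]
 [ 0.     0.439 -0.898]
 [-1.    -0.    -0.   ]]
shift [  56.7  469.6 -337.7] turn [-49.1  -0.    0. ] b now [ 607.7 -153.9] 0.2267 F [-0.5  0.1 -0. ] 1.45
shift [  56.7  469.6 -337.7] turn [130.9   0.    0. ] b now [ 607.7 -153.9] 0.2267 F [-0.5  0.1 -0. ] 1.45
```

Call:
send_rows(
  rows=[
    [[0, 35, -25, -6, 0, 0, 60], [0, 70, -50, -12, 0, 0, 20], [0, 105, -75, -18, 0, 0, 0], [0, 140, -100, -24, 0, 0, 0], [0, 175, -125, -30, 0, 0, 0], [0, 210, -150, -36, 0, 0, 0], [0, 245, -175, -43, 0, 0, 0], [0, 280, -200, -49.1, 0, 0, 0]],
  ],
)

```text
clock: 2.25
position: [0.4389, -0.2573, 0.227]
ee_rot: [0.199, 1.561, -0.2]
force: [0.6, -1.5, 0.3]
width: 0.354
```

Run:
```python
from h import *
goal((45,-20),.17,1)
```

```text
shift [ 57.  226.4  54. ] turn [0.28 0.04 0.02] b now [271.6 -73. ] 0.227 F [ 0.6 -1.5  0.3] 2.25
```

Call:
send_rows(
  rows=[
    [[0, 38, 9, 0, 0, 0, 0], [0, 76, 18, 0, 0, 0, 0], [0, 114, 27, 0, 0, 0, 0], [10, 152, 36, 0, 0, 0, 0], [20, 190, 45, 0, 0, 0, 0], [30, 226, 54, 0, 0, 0, 0], [40, 226, 54, 0, 0, 0, 0], [40, 226, 54, 0, 0, 0, 0]],
  ],
)

```text
clock: 3.05
position: [0.5476, -0.0536, 0.1853]
ee_rot: [0.202, 1.564, -0.202]
force: [-0.7, -1.4, 0.8]
width: 0.005
```

Run:
```python
from h import *
goal((45,-20),.17,1)
st=arm.observe();p,d=optics.get_image('wrist');save(p,'w1')
c,T=campose('wrist',st)
Z=dict(board=0,end_stop=.038,staple=.019,post=.055,bar=.01,bar_plate=.042,bar_nose=.019)
for n in Z:
    for r in finder.place_of('wrist',n)[:2]: w=at_z(c,T,r['xy'],Z[n]);print(n,np.round(r['xy'],1),round(r['confidence'],2),w2b(w).round(1))
```

```text
shift [15.3  1.8  0.1] turn [ 0.12 -0.14  0.03] b now [ 46.8 -20.1] 0.1853 F [-0.7 -1.4  0.8] 3.05
board [340.1 141.4] 0.65 [-2.3  6.5]
end_stop [338.8  82.1] 0.74 [-64.2   1. ]
end_stop [337.4 139.2] 0.63 [-8.2  0.8]
staple [334.8 188.3] 0.66 [50.   0.3]
post [319.  161.3] 0.7 [ 12.3 -18.5]
bar_plate [428.1 386.5] 0.59 [334.3 138.1]
```

View pics/w1.png

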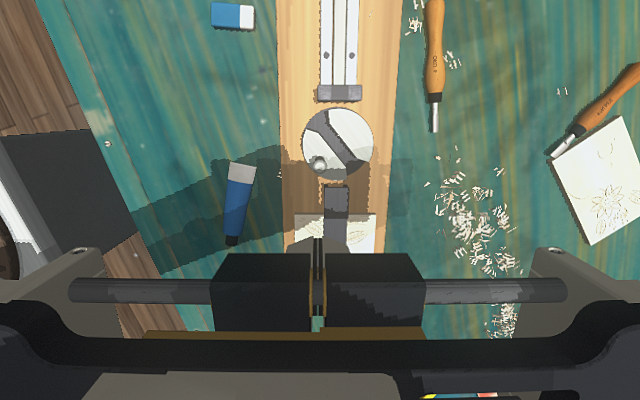

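```bash
sed -i 's/^BP=.*/BP=np.array([.5799,-.0101,-1.830])/' h.py
python3 - <<'E'
from h import *
st=arm.observe();c,T=campose('wrist',st)
M=R.from_rotvec(st['ee_rot']).as_matrix()
for o in [(0,0,0),(-.019,0,0),(0,-.0095,0),(0,.0095,0),(-.04,0,0),(-.047,0,0)]:
    print(o,proj(c,T,st['position']+M@np.array(o)).round(0))
for b,z in [((54,0),.035),((54,0),.019),((-60,0),.046),((0,0),.036),((15.8,-18.5),.075)]: print(b,proj(c,T,b2w(b,z)).round(0))
p,d=optics.get_image('wrist');save(cv2.resize(p[60:360,220:440],None,fx=2.7,fy=2,interpolation=cv2.INTER_CUBIC),'w1z')
goal((45,-20),.05)
E
```

```text
(0, 0, 0) [317. 252.]
(-0.019, 0, 0) [317. 268.]
(0, -0.0095, 0) [317. 266.]
(0, 0.0095, 0) [317. 238.]
(-0.04, 0, 0) [317. 291.]
(-0.047, 0, 0) [317. 300.]
(54, 0) [334. 191.]
(54, 0) [333. 187.]
(-60, 0) [336.  81.]
(0, 0) [335. 142.]
(15.8, -18.5) [317. 163.]
shift [137.1   6.3  -1.1] turn [-0.05  0.04  0.01] b now [ 51.3 -19. ] 0.1871 F [-0.2 -0.3 -0.4] 3.5
```

View pics/w1z.png

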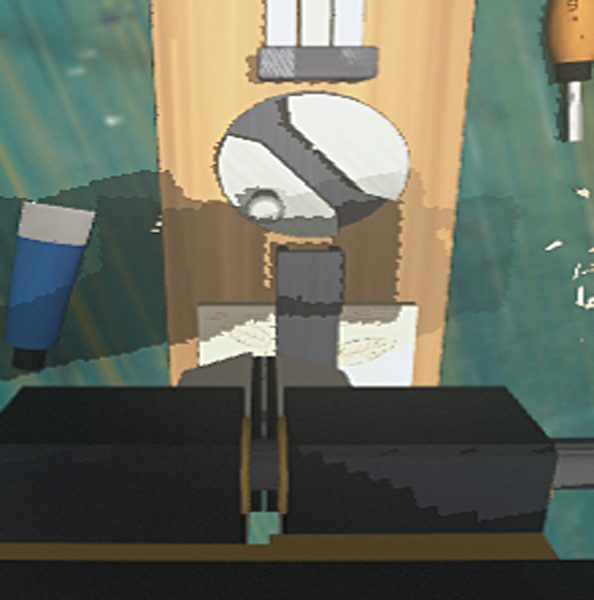

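Call:
send_rows(
  rows=[
    [[25, 4, -1, 0, 0, 0, 0], [55, 6, -1, 0, 0, 0, 0], [85, 6, -1, 0, 0, 0, 0], [110, 6, -1, 0, 0, 0, 0], [125, 6, -1, 0, 0, 0, 0], [135, 6, -1, 0, 0, 0, 0], [135, 6, -1, 0, 0, 0, 0], [135, 6, -1, 0, 0, 0, 0]],
  ],
)

```text
clock: 4.3
position: [0.5494, -0.0482, 0.0523]
ee_rot: [0.204, 1.56, -0.203]
force: [-0.2, 0.5, 1.0]
width: 0.007
```

Run:
```python
from h import *
goal((17,-22),.052)
st=arm.observe();p,d=optics.get_image('wrist');save(p,'w2')
```

```text
shift [ 0.3 27.7 -2.3] turn [-0.    0.04 -0.01] b now [ 44.7 -19.7] 0.0523 F [-0.2  0.5  1. ] 4.3
```

View pics/w2.png

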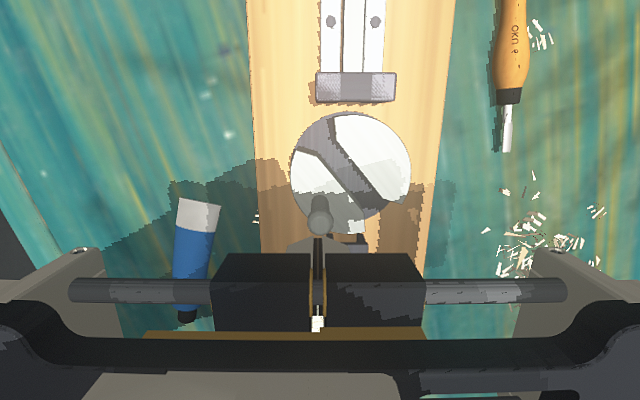

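The finger tips sit right behind the post (post head at (320,222), finger edge around row 240). I'll push 25 mm.

Call:
send_rows(
  rows=[
    [[0, 5, -1, 0, 0, 0, 0], [0, 10, -2, 0, 0, 0, 0], [0, 14, -2, 0, 0, 0, 0], [0, 18, -2, 0, 0, 0, 0], [0, 21, -2, 0, 0, 0, 0], [0, 23, -2, 0, 0, 0, 0], [0, 25, -2, 0, 0, 0, 0], [0, 25, -2, 0, 0, 0, 0]],
  ],
)

```text
clock: 5.15
position: [0.552, -0.0232, 0.0515]
ee_rot: [0.202, 1.564, -0.204]
force: [-2.0, -0.6, -0.1]
width: 0.007
```

Run:
```python
from h import *
goal((17,-22),.052)
st=arm.observe();p,d=optics.get_image('wrist');save(p,'w3')
```

```text
shift [-0.5  2.8  1.6] turn [ 0.04 -0.13  0.06] b now [ 19.8 -23.6] 0.0515 F [-2.  -0.6 -0.1] 5.15
```

View pics/w3.png

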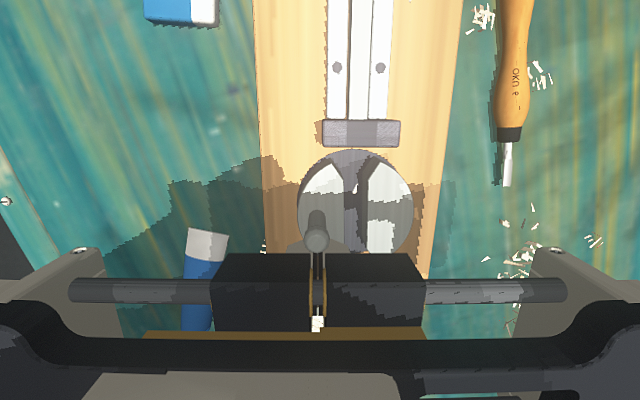

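Run:
```python
from h import *
st=arm.observe();p,d=optics.get_image('wrist');c,T=campose('wrist',st)
save(cv2.resize(p[110:260,280:430],None,fx=4,fy=4,interpolation=cv2.INTER_CUBIC),'w3z')
for r in finder.place_of('wrist','post')[:2]: print(r['xy'],r['confidence'],w2b(at_z(c,T,r['xy'],.055)))
```

```text
[314.4, 228.2] 0.79 [  2.38763991 -24.51805059]
```

View pics/w3z.png

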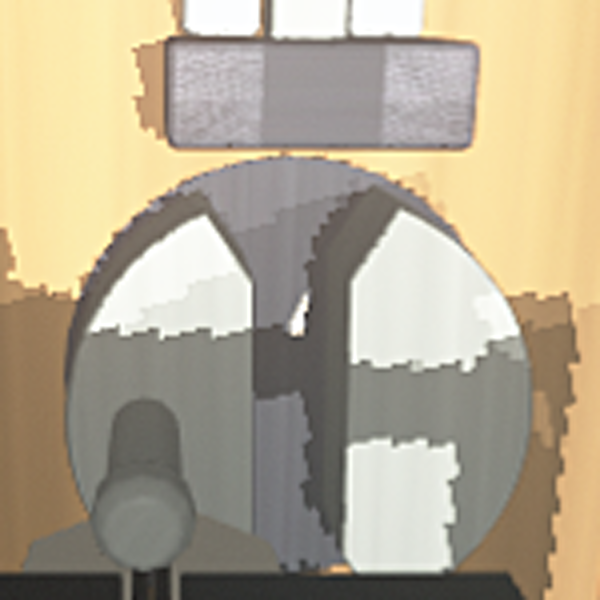

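Run:
```python
from h import *
st=arm.observe();c,T=campose('wrist',st)
for a,b in [((253,285),(253,565)),((350,285),(346,565))]:
    A,B=[w2b(at_z(c,T,(280+q[0]/4,110+q[1]/4),.036)) for q in (a,b)]
    v=A-B; print(A.round(1),B.round(1),np.arctan2(-v[1],-v[0]))
for b in [(-210,0),(-60,0),(-45,22),(-45,-22)]: print(b,((proj(c,T,b2w(b,.046))-[280,110])*4).round(0))
goal((45,-22),.052)
```

```text
[-21.2  -6. ] [27.2 -4.7] 0.028127697019166686
[-21.2   9.1] [27.2 11. ] 0.039980919707851094
(-210, 0) [  353. -1369.]
(-60, 0) [311.  28.]
(-45, 22) [461. 138.]
(-45, -22) [151. 137.]
shift [ -0.3 -25.3   0.5] turn [ 0.02 -0.02  0.01] b now [ 19.7 -22.5] 0.0517 F [-2.3 -0.6 -0.1] 5.3
```

The slot is now in line: about 0.03 rad, and its centre matches the bar's line. Next I back off, lift and go behind the plate.

Call:
send_rows(
  rows=[
    [[0, -8, 0, 0, 0, 0, 0], [-10, -14, 0, 0, 0, 0, 0], [-45, -14, 4, 0, 0, 0, 0], [-80, 0, 10, 0, 0, 0, 0], [-95, 40, 17, 0, 0, 0, 0], [-95, 85, 24, 0, 0, 0, 0], [-95, 130, 24, 0, 0, 0, 0], [-95, 170, 24, 0, 0, 0, 0]],
  ],
)

```text
clock: 6.1
position: [0.6214, 0.1366, 0.1483]
ee_rot: [0.205, 1.559, -0.202]
force: [0.7, 0.1, 0.5]
width: 0.003
```

Run:
```python
from h import *
goal((-235,2),.12)
```

```text
shift [28.5 82.5 -0.6] turn [-0.01  0.12 -0.11] b now [-152.4    2.6] 0.1483 F [0.7 0.1 0.5] 6.1
```

Run:
```python
from h import *
st=arm.observe();p,d=optics.get_image('wrist');c,T=campose('wrist',st);save(p,'w4')
for r in finder.place_of('wrist','bar_plate')[:2]: print(r['xy'],r['confidence'],w2b(at_z(c,T,r['xy'],.042)))
for b in [(-190,0),(-190,20),(-190,-20),(-178,0)]: print(b,proj(c,T,b2w(b,.060)).round(0))
```

```text
[318.2, 164.9] 0.83 [-187.71556363    3.90281457]
[97.0, 1.0] 0.74 [-324.7713362  -178.08814378]
(-190, 0) [314. 166.]
(-190, 20) [337. 166.]
(-190, -20) [291. 166.]
(-178, 0) [314. 179.]
```

View pics/w4.png

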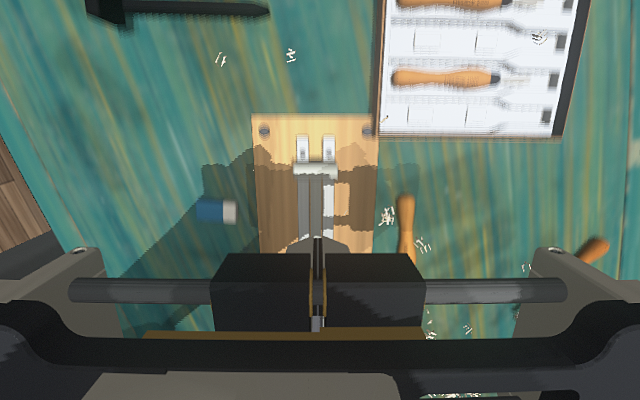

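The plate's rear top edge shows at about (315,163), so its rear face is at x ≈ -191. I'll go behind it and down.

Call:
send_rows(
  rows=[
    [[0, 40, 0, 0, 0, 0, 0], [0, 66, 1, 0, 0, 0, 0], [20, 66, 1, 0, 0, 0, 0], [55, 66, 1, 0, 0, 0, 0], [85, 66, 1, 0, 0, 0, 0], [104, 66, 1, 0, 0, 0, 0], [112, 66, 1, 0, 0, 0, 0], [112, 66, 1, 0, 0, 0, 0]],
  ],
)

```text
clock: 7.0
position: [0.638, 0.1973, 0.0344]
ee_rot: [0.204, 1.562, -0.204]
force: [-0.2, -0.7, -0.6]
width: 0.001
```

Run:
```python
from h import *
goal((-90,1.5),.037)
st=arm.observe();p,d=optics.get_image('wrist');save(p[:,:],'w5')
p,d=optics.get_image('scene');save(cv2.resize(p[150:300,205:390],None,fx=4,fy=4),'s5')
p,d=optics.get_image('top');save(cv2.resize(p[120:225,225:400],None,fx=4,fy=4),'t5')
```

```text
shift [  -2.5 -125.4   -1.4] turn [-0.04 -0.04  0.03] b now [-215.4    3. ] 0.0344 F [-0.2 -0.7 -0.6] 7.0
```

View pics/s5.png

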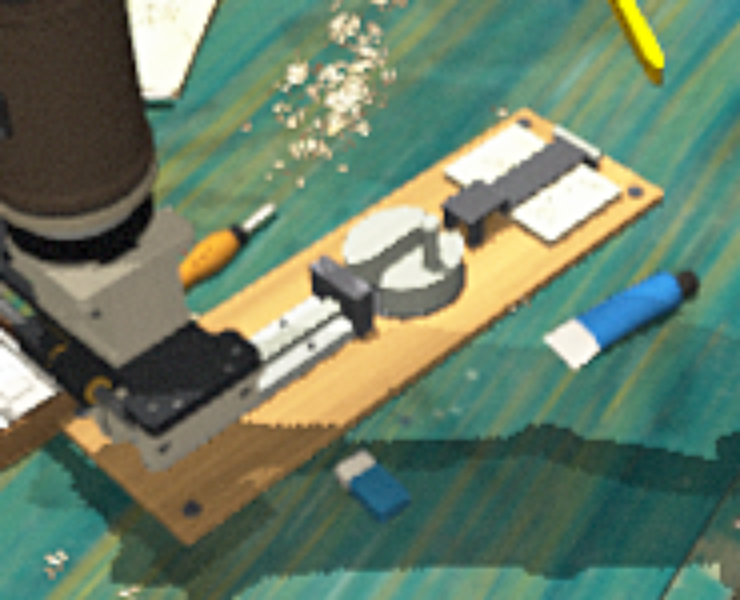

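View pics/t5.png

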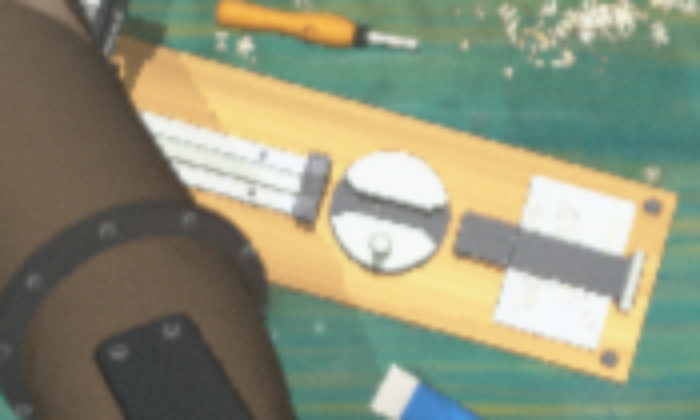

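Both views confirm that the slot is in line with the bar while the nose is still short of the disc, and that the fingers are behind the plate. Now I push.

Call:
send_rows(
  rows=[
    [[0, -6, -1, 0, 0, 0, 0], [0, -12, -1, 0, 0, 0, 0], [0, -20, -1, 0, 0, 0, 0], [0, -30, -1, 0, 0, 0, 0], [0, -40, -1, 0, 0, 0, 0], [0, -50, -1, 0, 0, 0, 0], [0, -60, -1, 0, 0, 0, 0], [0, -70, -1, 0, 0, 0, 0]],
  ],
)

```text
clock: 7.95
position: [0.619, 0.13, 0.0348]
ee_rot: [0.204, 1.561, -0.203]
force: [1.1, 2.3, 2.2]
width: 0.003
```

Run:
```python
from h import *
goal((-81.5,1.5),.036)
p,d=optics.get_image('scene');save(cv2.resize(p[150:300,205:390],None,fx=4,fy=4),'s6')
```

```text
shift [ -1.2 -63.9  -0.4] turn [-0.    0.01 -0.01] b now [-145.4    1.9] 0.0348 F [1.1 2.3 2.2] 7.95
```

View pics/s6.png

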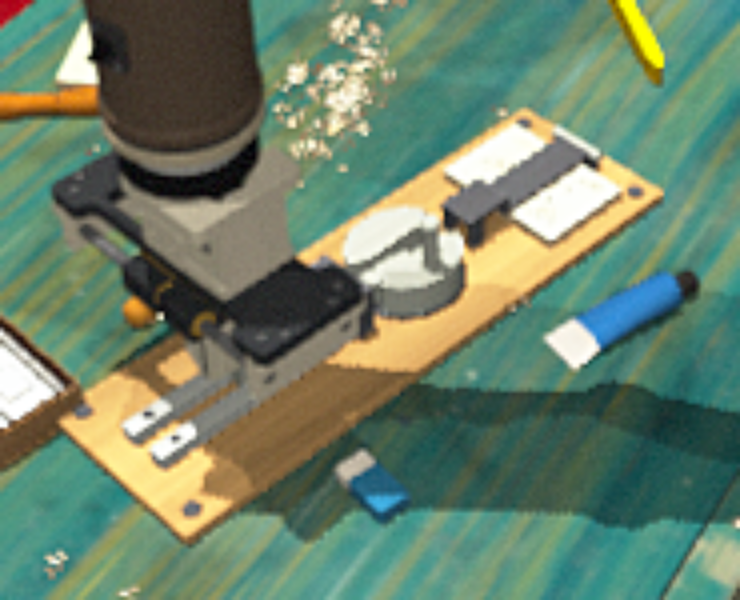

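The disc still looks in line and the push force is about 2.5 N. I'll continue.

Call:
send_rows(
  rows=[
    [[0, -8, 0, 0, 0, 0, 0], [0, -17, 0, 0, 0, 0, 0], [0, -26, 0, 0, 0, 0, 0], [0, -35, 0, 0, 0, 0, 0], [0, -43, 0, 0, 0, 0, 0], [0, -50, 0, 0, 0, 0, 0], [0, -55, 0, 0, 0, 0, 0], [0, -58, 0, 0, 0, 0, 0]],
  ],
)

```text
clock: 8.8
position: [0.6041, 0.074, 0.0346]
ee_rot: [0.204, 1.561, -0.204]
force: [0.7, 0.7, 0.2]
width: 0.003
```

Run:
```python
from h import *
goal((-81.5,1.5),.036)
p,d=optics.get_image('scene');save(cv2.resize(p[150:300,205:390],None,fx=4,fy=4),'s7')
```

```text
shift [-1.4 -5.9 -0.3] turn [-0.03 -0.01  0.02] b now [-87.4   1.8] 0.0346 F [0.7 0.7 0.2] 8.8
```

View pics/s7.png

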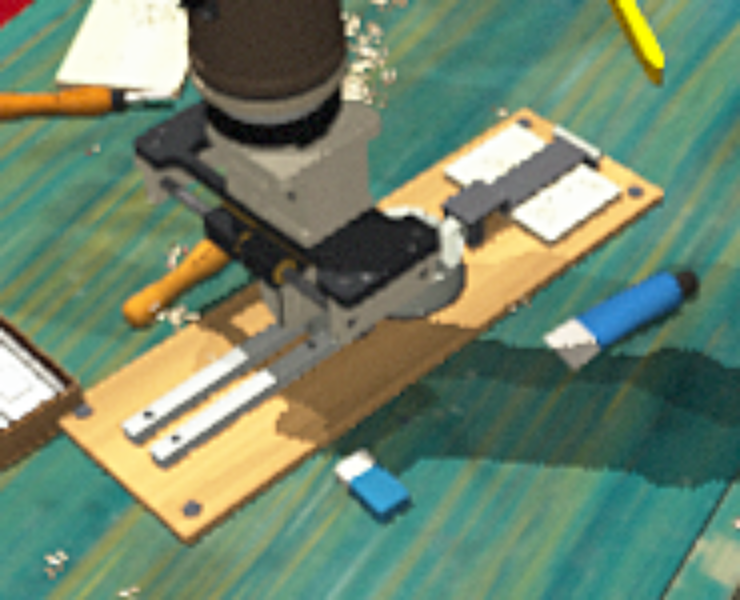

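Call:
send_rows(
  rows=[
    [[0, -1, 0, 0, 0, 0, 0], [0, -2, 0, 0, 0, 0, 0], [0, -3, 0, 0, 0, 0, 0], [0, -4, 0, 0, 0, 0, 0], [0, -5, 0, 0, 0, 0, 0], [0, -6, 0, 0, 0, 0, 0], [0, -6.5, 0, 0, 0, 0, 0], [0, -6.5, 0, 0, 0, 0, 0]],
  ],
)

```text
clock: 9.65
position: [0.6026, 0.0683, 0.0347]
ee_rot: [0.203, 1.561, -0.204]
force: [-0.0, 0.4, -0.1]
width: 0.006
```

Run:
```python
from h import *
goal((-81.5,1.5),.036)
```

```text
shift [-1.3 -0.1 -0.4] turn [-0.01  0.    0.01] b now [-81.6   1.9] 0.0347 F [-0.   0.4 -0.1] 9.65
```

Call:
send_rows(
  rows=[
    [[0, -0.5, 0, 0, 0, 0, 0], [0, -1, 0, 0, 0, 0, 0], [0, -1.5, 0, 0, 0, 0, 0], [0, -2, 0, 0, 0, 0, 0], [0, -2.5, 0, 0, 0, 0, 0], [0, -3, 0, 0, 0, 0, 0], [0, -3, 0, 0, 0, 0, 0], [0, -3, 0, 0, 0, 0, 0]],
  ],
)

```text
clock: 10.45
position: [0.6024, 0.0678, 0.0349]
ee_rot: [0.204, 1.56, -0.2]
force: [1.9, 7.7, -2.7]
width: 0.007
```

Run:
```python
from h import *
goal((-81.5,1.5),.036)
st=arm.observe();p,d=optics.get_image('wrist');save(p,'w8')
```

```text
shift [-1.1  0.4 -0.3] turn [ 0.09  0.05 -0.17] b now [-81.1   1.8] 0.0349 F [ 1.9  7.7 -2.7] 10.45
```

View pics/w8.png

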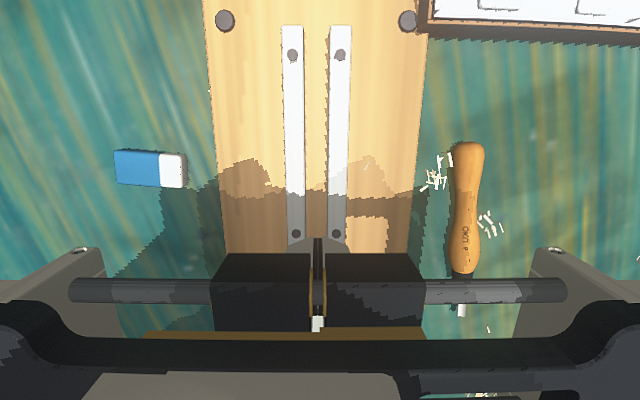

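The force rose to 8 N with the TCP at x = -81.1, and contact was predicted at -81.5, so the plate is home against the stop. The wrist view shows an empty channel with the eraser and gouge where they were. I'll back off, lift and inspect.

Call:
send_rows(
  rows=[
    [[0, 10, 0, 0, 0, 0, 0], [0, 25, 0, 0, 0, 0, 0], [-40, 35, 0, 0, 0, 0, 0], [-80, 60, 0, 0, 0, 0, 0], [-110, 100, 0, 0, 0, 0, 0], [-130, 140, 0, 0, 0, 0, 0], [-130, 180, 0, 0, 0, 0, 0], [-130, 220, 0, 0, 0, 0, 0]],
  ],
)

```text
clock: 11.3
position: [0.6587, 0.2807, 0.166]
ee_rot: [0.204, 1.56, -0.203]
force: [0.3, -0.9, 0.2]
width: 0.003
```

Run:
```python
from h import *
goal((-81.5,1.5),.036)
p,d=optics.get_image('scene');save(cv2.resize(p[150:300,205:390],None,fx=4,fy=4),'s9')
p,d=optics.get_image('top');save(cv2.resize(p[110:235,215:400],None,fx=4,fy=4),'t9')
c,T=campose('top')
for n,z in dict(bar_nose=.019,bar_plate=.042,post=.055,eraser_mid=.006,gouge_mid=.009,tube_mid=.011).items():
    for r in finder.place_of('top',n)[:2]: w=at_z(c,T,r['xy'],z);print(n,round(r['confidence'],2),w.round(3),w2b(w).round(1))
```

```text
shift [ 129.8 -219.9   -0.3] turn [ 0.    0.09 -0.04] b now [-301.3    1.6] 0.166 F [ 0.3 -0.9  0.2] 11.3
bar_nose 0.63 [ 0.531 -0.284  0.019] [277.1  22.6]
bar_nose 0.58 [ 0.558 -0.08   0.019] [72.8 -3.1]
bar_plate 0.63 [ 0.621 -0.381  0.042] [348.1 135.1]
bar_plate 0.56 [0.595 0.061 0.042] [-72.8  -3.4]
post 0.87 [ 0.55  -0.008  0.055] [  5.7 -29.8]
eraser_mid 0.5 [0.506 0.139 0.006] [-125.4 -109.8]
gouge_mid 0.84 [0.71  0.041 0.009] [-82.4 113. ]
tube_mid 0.6 [ 0.448 -0.052  0.011] [  74.1 -116.5]
```

View pics/s9.png

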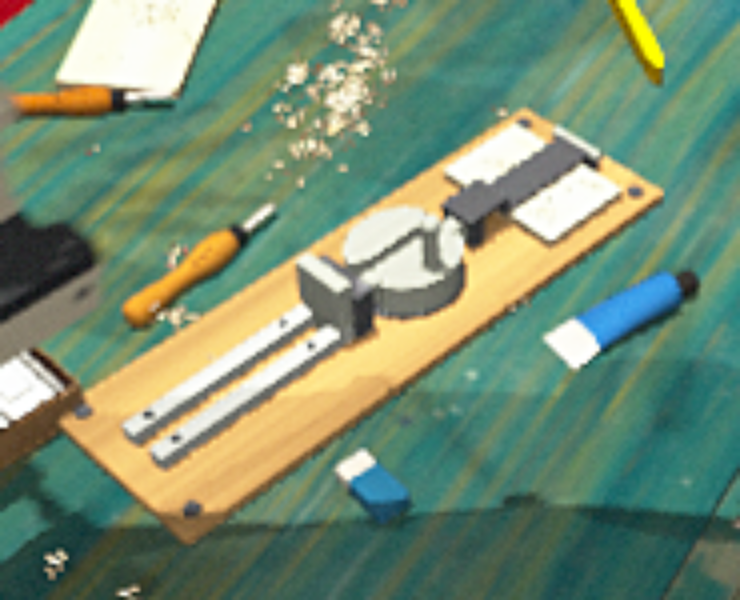

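View pics/t9.png

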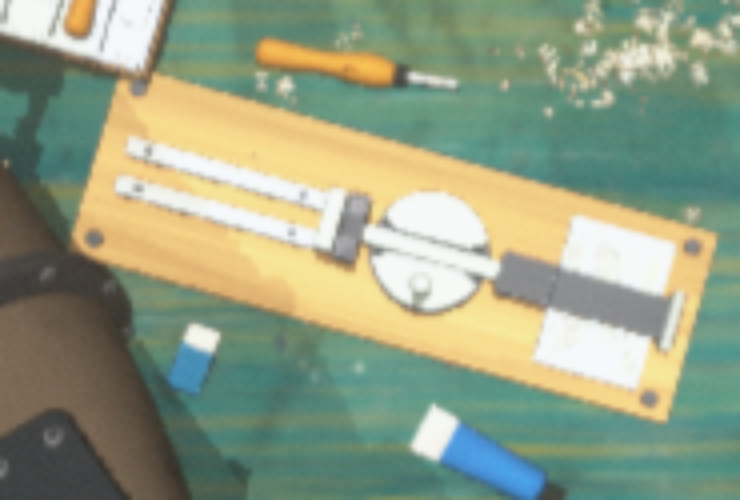

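The plate sits flush on the stop: plate rear to stop front measures about 27 mm, and 12 + 15 = 27 is expected. The bar runs through the disc's slot and under the staple, and the loose things look undisturbed.

Run:
```python
from h import *
print(arm.sign_off())
```

```text
the job is handed in; nothing more can be done
None
```

The strap is locked and the job was handed in at about 11.5 s. No verdict was reported, so what follows rests on my own checks.

**What I did:** With the fingers shut, I pushed the post until the disc's slot was in line. The slot edges in the wrist camera put it at about 0.03 rad, with the bar's nose still short of the disc. I then pushed the plate along the channel until the force rose from under 3 N to about 8 N. The tool was at x = -81.1 mm on the board, against -81.5 mm expected for home. After that I backed off and raised the arm clear.

**Last checks:**
- **Bar:** In the final pictures the plate lies flush on the stop, and the bar runs through the slot and into the staple. From plate rear to stop front I measured about 27 mm, as it should be. The network put the nose at x ≈ 73 mm and the plate at ≈ -73 mm (70 and -72 expected).
- **Loose things:** The eraser, gouge and tube look unmoved. The network's readings of them differ from the first ones by about 5 to 14 mm (the gouge most). I put that down to network noise, since nothing touched them.
- **Disagreements:** The first board pose from its corners was about 4 mm off along the board, and I corrected it from the wrist camera. A sideways difference of about 2 mm between the cameras remained. The network's last post position (5.7, -29.8) also disagrees by about 5 mm with the slot in line, but the pictures show the bar through the slot.

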